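# Run the bench sample mill: nest the cup, lock the bayonet lid and hold it

## Task

Grind the beans for the next slide: set the steel cup of beans upright down into its seat in the sample mill, put the clear lid over it with its two orange lugs in the slots of the collar, press the lid down against the spring and turn it clockwise (seen from above) about a quarter turn to its stop. The lid springs back and the mill stops if it is let go, so finish while still gripping the lid by its bar and holding it turned to the stop. Keep the cup upright all the way and leave the other things on the bench where they are.

Things in the scene. Friction and masses are not known exactly. Their poses are not given: they have to be found in the camera images.
- mill: Sample mill, fixed: white motor housing 170 (x) x 140 (y), 64 high, under a round white and grey collar of diameter 120 whose top is 100 above the bench. Origin on the bench on the collar's axis, z up. Its x axis runs through both lid slots, at +x and -x (alike after a half turn). The collar's lip is 8 thick, bore diameter 84. Orange marks stand beside the slots, green ones where the lugs end up.
- mill_seat (a point): Centre of the floor of the cup seat, on the collar's axis, 77 above the bench. The seat is a tapered aluminium bowl of the same shape as the cup's lower part, 1.7 wider all round, 20 deep, its mouth (97 above the bench) flared to diameter 58. A seated cup stands 35 proud of the collar's top.
- mill_mouth (a point): Centre of the collar's mouth, level with its top, 100 above the bench.
- mill_lift (a joint): How far the orange spring ring in the collar is pressed down, m: 0 up, 0.009 on its stop; 3 N starts it, 6.6 N reaches the stop. From 0.005 on the lugs clear the underside of the lip, and only then can the lid turn. Turned but not pressed, the spring holds the lugs up against the lip, at 0.005.
- mill_ring (a joint): How far the spring ring is turned by the lid's lugs, rad, growing clockwise seen from above: 0 at rest, 1.35 at its stop. A return spring gives 0.05 Nm at 0 and 0.16 Nm at the stop. The lugs have 3 mm of play either way in the ring's notches, so the lid itself turns 0.07 more (0.13 at most).
- mill_slot (a point): One of the two lid slots, the one at the mill's +x: point level with the collar's top, 46 from the axis. Each slot is a notch 18 wide through the lip, from the bore out to radius 51; the orange spring ring shows below it. The other is opposite.
- lid_lug (a point): One of the two orange lugs, the one at the lid's +x: centre of the lug, 43 from the axis. The lugs are 12 wide, reach out to radius 48 and stand from 10 to 19 above the bottom edge; an orange stripe runs up the hood above each.
- cup: Steel grinding cup holding beans, open at the top: outside diameter 48 at the bottom, 58 at the rim, height 58, wall 2, about 0.13 kg. Origin at the centre of its underside, z up.
- lid: Clear lid with a black grip, standing on its open edge: round hood, outside diameter 80 (78 at the chamfered bottom edge), bore 71 there, 76 high, 0.16 kg. Origin at the centre of the bottom edge, z up. x runs through both lugs and along the grip bar (alike after a half turn). In the mill the bottom edge is 78 above the bench resting on the ring, 73 with lugs just under the lip, 69 fully pressed.
- lid_grip (a point): Point on the lid's axis inside the black grip bar, 97 above the lid's bottom edge: the height to grip at. The bar is 56 long along the lid's x, 22 wide along y, from 76 to 108 above the bottom edge, two orange marks on top.
- stain_bottle: Bystander, leave alone: amber dropper bottle, diameter 32, height 72. Origin at the centre of its underside.
- oil_bottle: Bystander, leave alone: small green bottle, diameter 26, height 55. Origin at the centre of its underside.
- petri_dish: Bystander, leave alone: open glass dish, diameter 90, height 14. Origin at the centre of its underside.
- slide_box: Bystander, leave alone: blue slide box, 100 x 85 x 30. Origin at the centre of its underside.
- eyepiece: Bystander, leave alone: black spare eyepiece standing upright, diameter 32, height 44. Origin at the centre of its underside.
- beaker: Bystander, leave alone: glass beaker, diameter 68, height 90. Origin at the centre of its underside.
- forceps: Bystander, leave alone: steel forceps lying flat, about 115 long, 9 high. Origin at the centre of its underside.
There are look-alikes about, which are no part of the job. Of the things that look like the cup, take the one that is farthest from the robot's base at the start.

How it is judged:
By the outcome, as a careful person would: the job done as asked, in the order asked, and still so for the second after the job is handed in, while the arm keeps its last pose, push and grip.
It also fails if it takes over 72 s, if anything falls off the work surface, if the arm or the gripper's body presses on something with over 40 N, if the wrist force passes 120 N, or if a joint passes its speed limit or range.

## Robot

A 6-joint arm with a two-finger parallel gripper is mounted at the origin on the work surface. World frame = base frame: x ahead of the robot, y to its left, z up, the work surface at z = 0. Lengths are in m, angles in rad, forces in N, time in s.
With the tool pointing down it reaches from about 0.25 to 0.725 m from the base axis. Payload 4 kg.
Tool frame: the origin (TCP) lies at the very end of the fingers, on their centre line; the grasp point (between the pads) lies 19 mm behind it; z points along the fingers, y is the line along which they close (so a half turn about z gives the same grasp; the last joint's range is limited). The gripper opens to 85 mm and grips with 20 to 120 N. Pads are 22 mm wide; open, the fingers measure 114 mm over their backs; the gripper's body (76 mm by 85 mm) begins 54 mm behind the grasp point. The pads swing forward as they close: fully open they stand 13 mm farther back than shut.
Start: joints at [-1.266, 0.241, 0.005, 1.335, 0, 1.571], TCP at [0.15, -0.477, 0.231] pointing down, gripper open.
Joint ranges: [-2.72, 2.72], [-1.05, 1.87], [-1.09, 1.28], [-1.99, 2.15], [-1.42, 1.44], [-3.14, 3.14]. Speed limits (rad/s): [2.79, 2.79, 3.14, 3.14, 3.14, 3.14].

## Interface

Orientations are given as a unit quaternion [x, y, z, w].
In Python, from cell import env, imaging, ticket gives the robot as it stands. The module is installed in compiled form; this text tells all that it offers. Calls block until the motion is done:
- env.move_ptp(position, orientation): joint-space move of the TCP to a pose.
- env.move_straight(position, rot=None, vel=0.15): straight line of the TCP; rot=None keeps the orientation; vel is the mean speed in m/s.
- env.move_j(angles): joint-space move.
- env.move_gripper(opening, grasp_force=None): finger opening in m; grasp_force is the grip in N (None keeps the last); returns when the fingers have stopped.
- env.sleep(seconds).
- env.inverse_kinematics(position, orientation): joint angles nearest the present ones, or None.
- env.get_state(): the state.
- imaging.capture(name): name is "scene" or "top" or "wrist"; returns the picture (480x640x3 uint8, blue, green, red); there is no depth.
- imaging.get_calibration(name): a dict with "fovy" (degrees; the focal length in pixels is half the picture's height over the tangent of half this angle, whatever the lens; pixels are square), "cx", "cy" (the principal point, pixels), "extrinsics" (4x4, takes a point from world to camera coordinates). Camera axes: x right, y up, looking along -z (the intrinsics and any distortion apply to the point x, -y, -z); pixel columns grow to the right and rows downward; lengths in m; the calibration is good to about 2 mm. A picture is of the moment at which its call begins: read the wrist's pose just before it. get_calibration takes no time and is no camera call; for the wrist camera it gives the pose at the moment of the call.
A pose or a line that the arm cannot do raises env.Unreachable and nothing moves.
- ticket.hand_in(): hands the job in; it is judged then, once.
The state is a dict: "time": time; "qpos": joint angles; "joint_velocities": joint speeds; "joint_torque": joint torques, N m; "ee_pos": TCP position; "tool_rot": TCP orientation; "ft_force": force on the tool from outside, world axes, zero at the start; "moment": the same for the moment, N m; "gripper_width": finger opening in m; "finger_force": force on a finger pad.
Only numpy, scipy, OpenCV 4.12 (cv2) and the standard library are available. Lean on these libraries where they do the work, as an engineer would, in place of code of your own. Each camera call takes 0.05 s, during which the arm holds its last target. There are 200 camera calls.

## Working session

There is one attempt and no reset: what is moved stays moved. The work goes in short steps, each a Python script; the robot and the scene stay as the last script left them, time stands still between calls to the robot, and variables do not carry over. Pictures are saved under pics/ and viewed, at most 10 in all, crops included, and the job is handed in when it is done.

```bash
mkdir -p pics && ls && python3 - <<'E'
from cell import env,imaging,ticket
import cv2,numpy as np
np.set_printoptions(precision=4,suppress=True)
for n in ["scene","top","wrist"]:
    cv2.imwrite(f"pics/{n}0.png",imaging.capture(n)); c=imaging.get_calibration(n)
    print(n,{k:v for k,v in c.items() if k!="extrinsics"}); print(np.array(c["extrinsics"]))
s=env.get_state();print(s)
E
```

```text
pics
scene {'fovy': 48.189651558655484, 'cx': 325.2034862493582, 'cy': 241.7682169934322}
[[ 0.8116  0.584  -0.0181 -0.4851]
 [-0.3706  0.5386  0.7567  0.1293]
 [ 0.4517 -0.6074  0.6535 -1.3365]
 [ 0.      0.      0.      1.    ]]
top {'fovy': 47.151787287117166, 'cx': 318.43987986774823, 'cy': 245.67130627613247}
[[ 0.0166 -0.9999 -0.0016  0.0221]
 [ 0.9948  0.0163  0.1001 -0.5741]
 [-0.1001 -0.0033  0.995  -1.3895]
 [ 0.      0.      0.      1.    ]]
wrist {'fovy': 63.314527727305574, 'cx': 326.85988921313725, 'cy': 244.983006173869}
[[ 0.2994 -0.9541 -0.0012 -0.4984]
 [ 0.9211  0.2893 -0.2604  0.0341]
 [ 0.2488  0.0769  0.9655 -0.3772]
 [ 0.      0.      0.      1.    ]]
{'time': 0.15, 'qpos': array([-1.266 ,  0.2413,  0.0041,  1.3352, -0.    ,  1.5708]), 'joint_velocities': array([ 0.0015, -0.0033,  0.0033, -0.0001,  0.0006,  0.0004]), 'joint_torque': array([  0.0001, -37.2634,  25.2639,   0.0124,   0.    ,  -0.    ]), 'ee_pos': array([ 0.1499, -0.4765,  0.2306]), 'tool_rot': array([ 0.9884,  0.1518, -0.0001, -0.0008]), 'ft_force': array([ 0.2799, -0.4617, -0.0751]), 'moment': array([ 0.0006, -0.0034,  0.0079]), 'finger_force': 0.0, 'gripper_width': 0.0854064126710678}
```

View pics/top0.png

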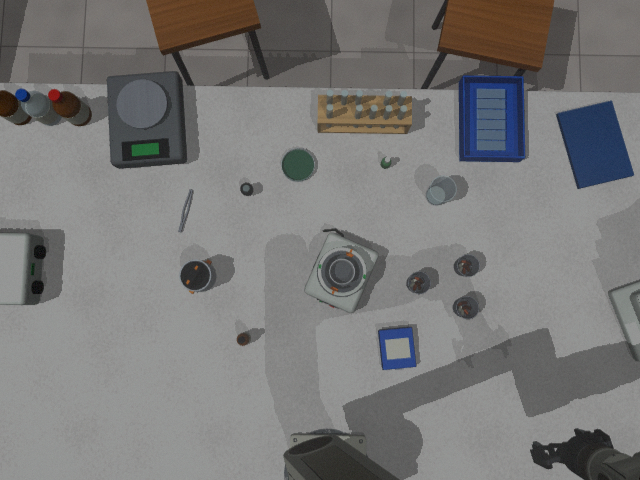

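View pics/scene0.png

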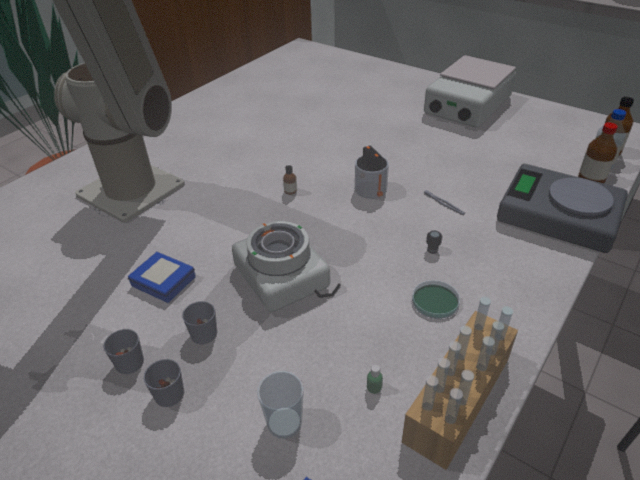

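Top view: cup look-alikes at pixels (418,282), (466,265) and (465,308), which are (201,322), (165,382) and (125,350) in the scene view. The mill is at (343,271), the lid at (197,276), and the beaker and bottles are clearly different. I'll compute which cup is farthest and check it in one crop.

```bash
cat > h.py <<'E'
from cell import env,imaging,ticket
import cv2,numpy as np
from scipy.spatial.transform import Rotation as R
np.set_printoptions(precision=4,suppress=True)
def ray(cal,px,z):
    "pixel(s) -> world points on plane z"
    E=np.array(cal["extrinsics"]);f=240/np.tan(np.radians(cal["fovy"])/2)
    p=np.atleast_2d(px).astype(float)
    d=np.c_[(p[:,0]-cal["cx"])/f,-(p[:,1]-cal["cy"])/f,-np.ones(len(p))]@E[:3,:3]
    o=-E[:3,:3].T@E[:3,3]
    return o+d*((z-o[2])/d[:,2])[:,None]
def proj(cal,P):
    E=np.array(cal["extrinsics"]);f=240/np.tan(np.radians(cal["fovy"])/2)
    c=np.atleast_2d(P)@E[:3,:3].T+E[:3,3]
    return np.c_[cal["cx"]-f*c[:,0]/c[:,2],cal["cy"]+f*c[:,1]/c[:,2]]
def down(yaw):
    "tool down, tool y axis at (yaw+90deg) in world: tool x along yaw"
    return (R.from_euler("z",yaw)*R.from_euler("x",np.pi)).as_quat()
def circ(P):
    "least-squares circle"
    A=np.c_[2*P[:,:2],np.ones(len(P))];s=np.linalg.lstsq(A,(P[:,:2]**2).sum(1),rcond=None)[0]
    return s[:2],np.sqrt(s[2]+s[0]**2+s[1]**2)
E
python3 - <<'E'
from h import *
t=cv2.imread("pics/top0.png");s=cv2.imread("pics/scene0.png")
ct=imaging.get_calibration("top");cs=imaging.get_calibration("scene")
for n,a,b in [("cupA",(418,282),(201,311)),("cupB",(466,265),(165,370)),("cupC",(465,308),(124,340)),("mill",(343,271),(278,240)),("lid",(197,276),(371,160))]:
    z={"m":.1,"l":.1,"c":.05}[n[0]]; p=ray(ct,a,z)[0];q=ray(cs,b,z)[0]; print(n,p,q,np.hypot(*p[:2]))
hsv=cv2.cvtColor(t,cv2.COLOR_BGR2HSV)
for nm,lo,hi in [("orange",(3,110,90),(18,255,255)),("green",(45,60,60),(90,255,255))]:
    m=cv2.inRange(hsv,lo,hi); n,_,st,ce=cv2.connectedComponentsWithStats(m)
    print(nm,[(c.round(1).tolist(),int(x[4])) for c,x in zip(ce[1:],st[1:]) if 170<c[0]<500 and 200<c[1]<340])
a=cv2.resize(t[225:325,175:495],None,fx=2.5,fy=2.5,interpolation=cv2.INTER_CUBIC)
b=cv2.resize(s[215:415,95:345],(400,320),interpolation=cv2.INTER_CUBIC);c=cv2.resize(s[140:205,345:400],(270,320),interpolation=cv2.INTER_CUBIC)
o=np.zeros((570,800,3),np.uint8);o[:250]=a;o[250:,:400]=b;o[250:,400:670]=c;cv2.imwrite("pics/m1.png",o)
E
```

```text
cupA [ 0.4836 -0.2211  0.05  ] [ 0.4775 -0.2117  0.05  ] 0.5317464390879928
cupB [ 0.5286 -0.3426  0.05  ] [ 0.5218 -0.335   0.05  ] 0.6298621128965045
cupC [ 0.4204 -0.339   0.05  ] [ 0.4171 -0.3336  0.05  ] 0.5399969463160522
mill [ 0.5055 -0.0295  0.1   ] [ 0.507  -0.0255  0.1   ] 0.5063444168071538
lid [0.4874 0.326  0.1   ] [0.5031 0.3151 0.1   ] 0.5863848694538208
orange [([350.6, 250.2], 5), ([348.9, 254.3], 19), ([208.5, 261.3], 10), ([463.2, 261.2], 4), ([195.6, 267.4], 11), ([464.0, 268.0], 1), ([416.6, 278.1], 7), ([187.4, 281.6], 11), ([333.8, 289.4], 28), ([191.5, 291.8], 6), ([465.7, 311.3], 7)]
green [([319.4, 265.9], 10), ([364.1, 276.2], 12), ([320.0, 301.0], 3)]
```

View pics/m1.png

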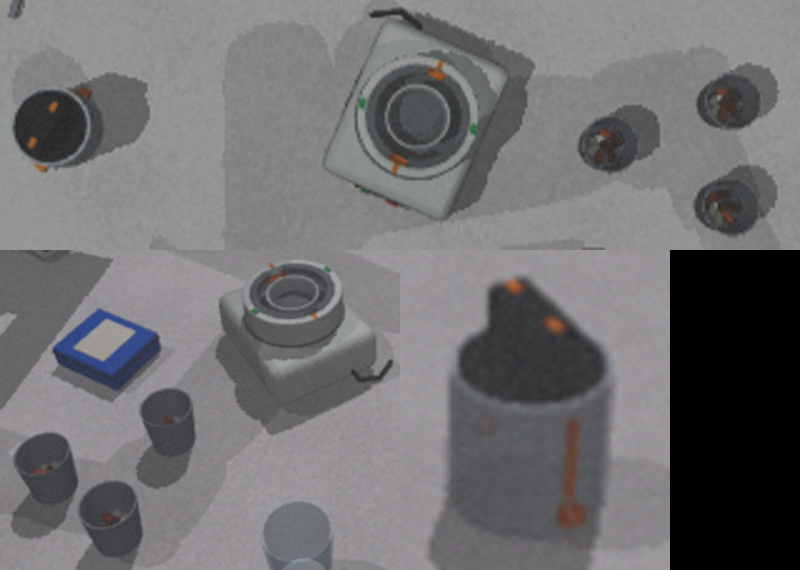

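The choice is the cup at top pixel (466,265), which is (165,382) in the scene view. It is 0.63 m from the base against 0.53 and 0.54 m for the others, and the crop shows it open at the top with beans in it. Next I'll take wrist close-ups of the cup, mill and lid.

```bash
cat >> h.py <<'E'
s0=dict(ee=np.array([0.1499,-0.4765,0.2306]),q=[0.9884,0.1518,-0.0001,-0.0008])
def cam_in_tool():
    s=env.get_state();E=np.array(imaging.get_calibration("wrist")["extrinsics"]);Rt=R.from_quat(s["tool_rot"]).as_matrix()
    o=-E[:3,:3].T@E[:3,3]
    return Rt.T@(o-s["ee_pos"]),Rt.T@(-E[2,:3])
def look(P,yaw,tz):
    "move so that the wrist camera's axis passes through P with TCP height tz; returns img, cal"
    o,d=cam_in_tool();M=R.from_quat(down(yaw)).as_matrix();o=M@o;d=M@d
    k=(P[2]-tz-o[2])/d[2];t=np.array([P[0],P[1],0])-(o+k*d);t[2]=tz
    env.move_ptp(t,down(yaw));env.sleep(.3)
    c=imaging.get_calibration("wrist");return imaging.capture("wrist"),c
E
python3 - <<'E'
from h import *
print(cam_in_tool())
t0=env.get_state()["time"]
for n,P,yaw in [("cup",[.526,-.34,.058],1.571-.57),("mill",[.506,-.028,.1],1.571-.06),("lid",[.49,.32,.108],1.571+.58)]:
    im,c=look(P,yaw,.27);cv2.imwrite(f"pics/w_{n}.png",im)
    np.save(f"pics/w_{n}.npy",c);print(n,env.get_state()["ee_pos"],env.get_state()["qpos"],env.get_state()["time"]-t0)
o=np.hstack([cv2.resize(cv2.imread(f"pics/w_{n}.png"),(400,300)) for n in("cup","mill")]);p=np.zeros_like(o);p[:,:400]=cv2.resize(cv2.imread("pics/w_lid.png"),(400,300))
cv2.imwrite("pics/m2.png",np.vstack([o,p]))
E
```

```text
(array([ 0.065 , -0.0009, -0.1419]), array([-0.2604,  0.0002,  0.9655]))
cup [ 0.5427 -0.3153  0.2701] [-0.5264  0.4991  0.4818  1.5533 -0.      1.6153] 1.9250000000000003
mill [ 0.5084 -0.0103  0.2698] [-0.0202  0.2451  0.1107  1.4366 -0.      1.6118] 3.45
lid [0.4827 0.3331 0.2702] [ 0.604   0.4071  0.3391  1.5026 -0.      1.596 ] 5.1
```

View pics/m2.png

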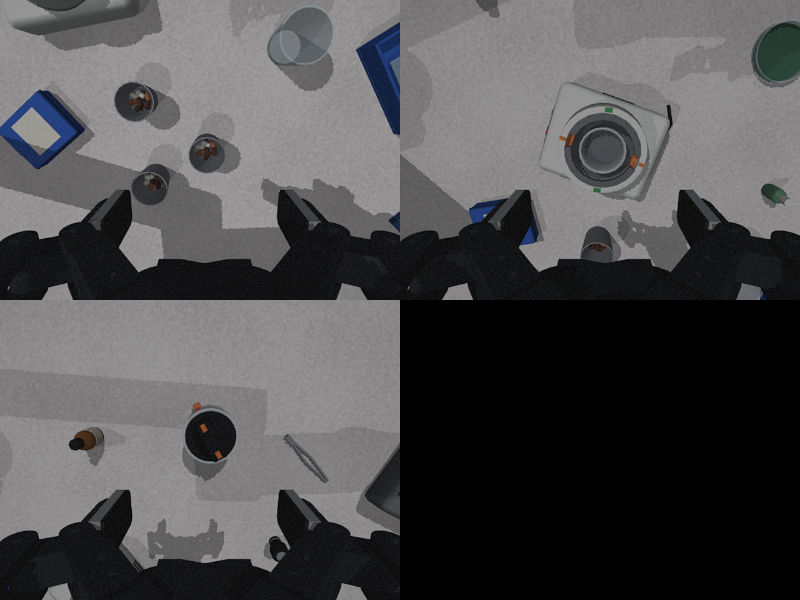

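The wrist view shows, in full-resolution pixels, the chosen cup at (414,305), with the other two at (272,202) and (302,368). The mill mouth is at (1205-800,300)=(405,300) with orange slot marks left and right and green marks above and below. The lid is at (420,275) with its bar marks at (406,256) and (437,310). Next: exact positions.

```bash
cat >> h.py <<'E'
def circfix(cal,im,c,r,z,tols=(.006,.004,.0025,.0015)):
    "rim centre: edge pixels cast on plane z, gated about radius r, circle fit"
    c=np.array(c[:2],float);e=cv2.Canny(cv2.GaussianBlur(cv2.cvtColor(im,cv2.COLOR_BGR2GRAY),(3,3),0),25,70)
    v,u=np.nonzero(e);W=ray(cal,np.c_[u,v],z)[:,:2]
    for t in tols:
        for _ in range(8):
            d=np.hypot(*(W-c).T);g=abs(d-r)<t
            if g.sum()<8: return c,0,0
            c,rr=circ(W[g])
    return c,rr,g.sum()
def blobs(im,lo,hi,amin=6):
    n,_,st,ce=cv2.connectedComponentsWithStats(cv2.inRange(cv2.cvtColor(im,cv2.COLOR_BGR2HSV),lo,hi))
    return [(ce[i],st[i,4]) for i in range(1,n) if st[i,4]>=amin]
OR=((3,110,60),(18,255,255));GR=((45,80,50),(80,255,255))
E
python3 - <<'E'
from h import *
L=lambda n:(cv2.imread(f"pics/w_{n}.png"),np.load(f"pics/w_{n}.npy",allow_pickle=True).item())
im,c=L("cup")
for dx,dy in [(0,0),(.003,.003),(-.003,-.003)]: print("cup",circfix(c,im,ray(c,(414,303),.058)[0,:2]+[dx,dy],.029,.058), circfix(c,im,ray(c,(414,303),.058)[0,:2]+[dx,dy],.027,.058))
im,c=L("mill");c0=ray(c,(405,300),.1)[0]
print("mill",c0,circfix(c,im,c0,.06,.1),circfix(c,im,c0,.042,.1))
for nm,k in("or",OR),("gr",GR):
    for b,a in blobs(im,*k): 
        w=ray(c,b,.1)[0]
        if np.hypot(*(w-c0)[:2])<.08: print(nm,b,a,w)
im,c=L("lid");c0=ray(c,(420,275),.076)[0]
print("lid",c0,circfix(c,im,c0,.04,.076))
for b,a in blobs(im,*OR): print("or",b,a,ray(c,b,.108)[0])
t=cv2.imread("pics/top0.png");ct=imaging.get_calibration("top")
print("top cup",circfix(ct,t,[.526,-.34],.029,.058),"lid",circfix(ct,t,ray(ct,(196,276),.076)[0],.04,.076),"mill",circfix(ct,t,[.506,-.028],.06,.1))
m=np.array([ray(ct,p,.108)[0] for p in((195.6,267.4),(187.4,281.6))]);print(m.mean(0),np.arctan2(*(m[0]-m[1])[1::-1]))
m=np.array([ray(ct,p,.1)[0] for p in((319.4,265.9),(364.1,276.2))]);print(m.mean(0),np.arctan2(*(m[0]-m[1])[1::-1]))
E
```

```text
cup (array([ 0.5859, -0.4559]), np.float64(0.029111919237795453), np.int64(33)) (array([ 0.592 , -0.4505]), np.float64(0.027176826342026294), np.int64(69))
cup (array([ 0.5859, -0.4559]), np.float64(0.029111919237795453), np.int64(33)) (array([ 0.592 , -0.4505]), np.float64(0.027176826342026294), np.int64(69))
cup (array([ 0.5859, -0.4559]), np.float64(0.029111919237795453), np.int64(33)) (array([ 0.592 , -0.4505]), np.float64(0.027176826342026294), np.int64(69))
mill [ 0.5704 -0.0815  0.1   ] (array([ 0.5678, -0.0845]), np.float64(0.05994949754568326), np.int64(160)) (array([ 0.5664, -0.0775]), np.float64(0.04203893029472838), np.int64(114))
or [372.8977 257.642 ] 176 [ 0.544  -0.0416  0.1   ]
or [386.3061 263.7347] 49 [ 0.5551 -0.0476  0.1   ]
gr [314.75   303.9531] 64 [ 0.4925 -0.0803  0.1   ]
lid [0.5821 0.3352 0.076 ] (array([0.6272, 0.3071]), np.float64(0.0401831937635986), np.int64(25))
or [314.8145 170.5484] 124 [0.4505 0.3644 0.108 ]
or [325.5565 204.5913] 115 [0.4718 0.3468 0.108 ]
or [135.1376 219.5899] 356 [0.3515 0.254  0.108 ]
or [349.215  247.3271] 107 [0.5069 0.328  0.108 ]
top cup (array([ 0.5273, -0.3421]), np.float64(0.029006193347827478), np.int64(45)) lid (array([0.4887, 0.3343]), np.float64(0.03975171666430972), np.int64(52)) mill (array([ 0.5034, -0.0235]), np.float64(0.06049483858338449), np.int64(79))
[0.4905 0.3376 0.108 ] -0.48988354534060885
[ 0.5053 -0.0264  0.1   ] 1.3605019624560721
```

I used the wrong montage scale (0.625). In full-resolution pixels, the wrist positions are cup (331,246), mill (325,240) and lid (336,218).

```bash
python3 - <<'E'
from h import *
L=lambda n:(cv2.imread(f"pics/w_{n}.png"),np.load(f"pics/w_{n}.npy",allow_pickle=True).item())
im,c=L("cup");c0=ray(c,(331,244),.058)[0]
print("cup",c0,circfix(c,im,c0,.029,.058),circfix(c,im,c0,.027,.058))
im,c=L("mill");c0=ray(c,(325,240),.1)[0]
print("mill",c0,circfix(c,im,c0,.06,.1),circfix(c,im,c0,.042,.1))
for nm,k in("or",OR),("gr",GR):
    for b,a in blobs(im,*k): 
        w=ray(c,b,.1)[0]
        if np.hypot(*(w-c0)[:2])<.08: print(nm,b,a,w)
im,c=L("lid");c0=ray(c,(336,218),.076)[0]
print("lid",c0,circfix(c,im,c0,.04,.076))
m=np.array([ray(c,p,.108)[0] for p in((325.5565,204.5913),(349.215,247.3271))]);print(m,m.mean(0),np.arctan2(*(m[0]-m[1])[1::-1]))
E
```

```text
cup [ 0.5292 -0.3414  0.058 ] (array([ 0.5287, -0.3451]), np.float64(0.029050686713393153), np.int64(136)) (array([ 0.5262, -0.3455]), np.float64(0.026926711978674776), np.int64(203))
mill [ 0.505  -0.0239  0.1   ] (array([ 0.5032, -0.0251]), np.float64(0.05970630022892131), np.int64(427)) (array([ 0.5039, -0.026 ]), np.float64(0.04211862966176314), np.int64(372))
or [271.882  223.6124] 178 [ 0.4625 -0.0074  0.1   ]
or [259.6078 221.1373] 51 [ 0.4527 -0.0047  0.1   ]
or [372.8977 257.642 ] 176 [ 0.544  -0.0416  0.1   ]
or [386.3061 263.7347] 49 [ 0.5551 -0.0476  0.1   ]
gr [333.7901 175.6173] 81 [0.5152 0.0282 0.1   ]
gr [314.75   303.9531] 64 [ 0.4925 -0.0803  0.1   ]
lid [0.4887 0.3374 0.076 ] (array([0.4854, 0.3391]), np.float64(0.04003896363485545), np.int64(222))
[[0.4718 0.3468 0.108 ]
 [0.5069 0.328  0.108 ]] [0.4893 0.3374 0.108 ] 2.6502296714463935
```

```bash
python3 - <<'E'
from h import *
im,c=look([.5275,-.344,.058],1.0,.17);cv2.imwrite("pics/cup2.png",im)
c0=np.array([.5275,-.344])
a=circfix(c,im,c0,.029,.058);b=circfix(c,im,c0,.027,.058);print(a,b)
p=a[0] if a[2]>b[2] else b[0]
u=proj(c,[[*a[0],.058],[*b[0],.058]]);print(u)
for q,k in zip((a,b),((0,0,255),(0,255,0))):
    th=np.linspace(0,6.28,60);P=np.c_[q[0][0]+q[1]*np.cos(th),q[0][1]+q[1]*np.sin(th),0*th+.058]
    cv2.polylines(im,[np.int32(proj(c,P).round())],True,k,1)
x,y=np.int32(u[0]);cv2.imwrite("pics/cup2c.png",cv2.resize(im[y-90:y+90,x-120:x+120],None,fx=3,fy=3))
E
```

```text
(array([ 0.5288, -0.3443]), np.float64(0.029045066758384783), np.int64(236)) (array([ 0.5266, -0.3452]), np.float64(0.02704358869581285), np.int64(318))
[[329.4303 243.4305]
 [327.3964 246.2551]]
```

View pics/cup2c.png

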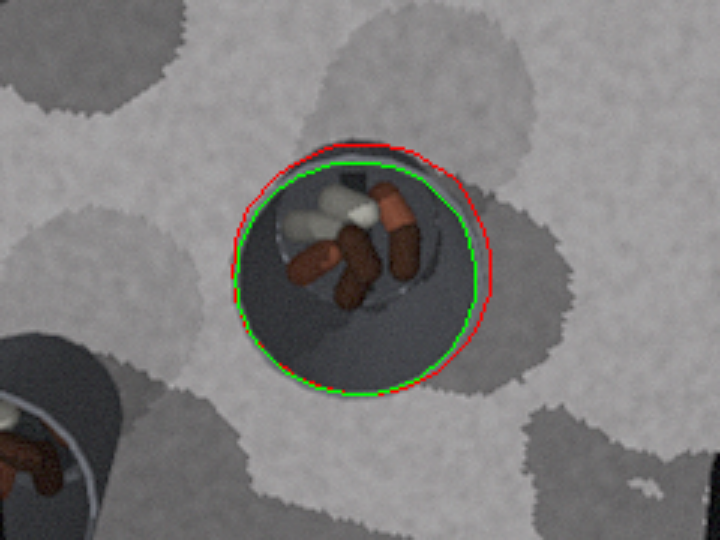

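The crop shows the chosen cup with beans, and the green inner-rim fit lies on its rim at full-resolution pixel (327,246). I'll use that centre for the grasp.

```bash
python3 - <<'E'
from h import *
C=[.5267,-.3450]
env.move_ptp([*C,.11],down(1.0))
env.move_straight([*C,.022],vel=.12)
env.move_gripper(0.0,40)
s=env.get_state();print(s["gripper_width"],s["finger_force"],s["ft_force"])
env.move_straight([*C,.20],vel=.15)
env.move_ptp([.5038,-.026,.20],down(1.511));env.sleep(.4)
s=env.get_state();print(s["ee_pos"],s["gripper_width"],s["finger_force"],s["ft_force"],s["time"])
c=imaging.get_calibration("wrist");im=imaging.capture("wrist");cv2.imwrite("pics/held.png",im)
z=s["ee_pos"][2]-.022+.058
for r in(.027,.029):
  print(circfix(c,im,s["ee_pos"][:2],r,z))
print(proj(c,[[*s["ee_pos"][:2],z]]))
E
```

```text
0.055931078170731424 41.57886950299144 [-0.8193 -0.0473  6.1885]
[ 0.5039 -0.0265  0.1999] 0.055519189421785846 42.48383332625963 [ 0.3196 -0.3683 -1.319 ] 12.6083
(array([ 0.5029, -0.0247]), np.float64(0.027100528059657646), np.int64(980))
(array([ 0.5045, -0.0177]), np.float64(0.029151907270259236), np.int64(725))
[[330.3723 363.4859]]
```

View pics/held.png

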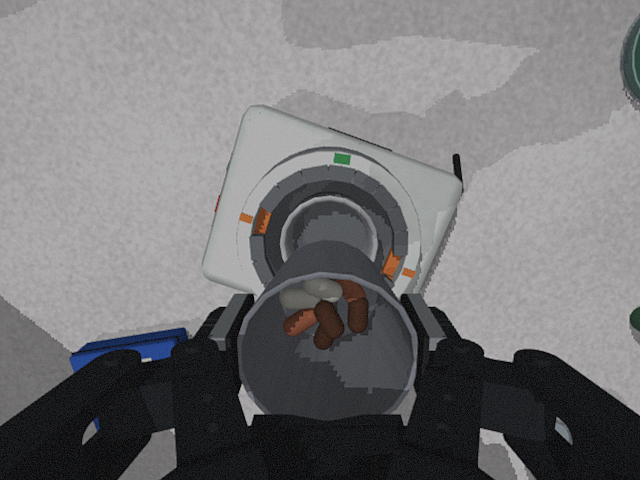

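The held picture shows the cup gripped upright: rim centre near (328,345), with the mill mouth ahead at (330,235). The rim sits 1.8 mm along tool x from the TCP. Seating it now with force checks.

```bash
python3 - <<'E'
from h import *
X=[.5048,-.0276]
env.move_straight([*X,.200],vel=.1)
env.move_straight([*X,.122],vel=.12);env.sleep(.2)
b=env.get_state()["ft_force"].copy()
z=.122
while z>.0965:
    z-=.0025;env.move_straight([*X,z],vel=.03)
    f=env.get_state()["ft_force"]-b
    print(round(z,4),f,env.get_state()["ee_pos"])
    if f[2]>6 or np.hypot(*f[:2])>8: break
env.sleep(.2);print(env.get_state()["ft_force"]-b,env.get_state()["time"])
E
```

```text
0.1195 [ 1.1077 -0.5598  0.381 ] [ 0.5047 -0.0276  0.1195]
0.117 [-0.5432 -0.3013  0.29  ] [ 0.5046 -0.0276  0.1167]
0.1145 [ 0.275  -1.1381  1.6954] [ 0.5046 -0.0276  0.1143]
0.112 [-0.9565 -0.7212  0.2452] [ 0.5046 -0.0276  0.1118]
0.1095 [ 0.0711 -0.238   0.4849] [ 0.5046 -0.0276  0.1093]
0.107 [-0.5116  0.0457  0.4223] [ 0.5046 -0.0276  0.1068]
0.1045 [ 0.2139 -0.36    0.654 ] [ 0.5046 -0.0276  0.1043]
0.102 [ 0.4155 -0.8768  0.4217] [ 0.5046 -0.0276  0.1018]
0.0995 [-0.7097  0.2265  5.8409] [ 0.5053 -0.0276  0.1004]
0.097 [-3.7373  0.8635 17.1395] [ 0.5058 -0.0274  0.1   ]
[-4.7329  0.8236 16.8996] 16.6083
```

```bash
python3 - <<'E'
from h import *
X=[.5048,-.0276]
env.move_straight([*X,.100],vel=.03);env.move_gripper(.085);env.sleep(.2)
env.move_straight([*X,.22],vel=.15)
im,c=look([.504,-.026,.1],2.745,.25);cv2.imwrite("pics/seat.png",im)
print("rim",circfix(c,im,[.504,-.026],.027,.135),circfix(c,im,[.504,-.026],.029,.135),"collar",circfix(c,im,[.504,-.026],.06,.1),circfix(c,im,[.504,-.026],.042,.1))
for nm,k in("or",OR),("gr",GR):
    for b,a in blobs(im,*k):
        w=ray(c,b,.1)[0]
        if np.hypot(*(w[:2]-[.504,-.026]))<.07: print(nm,b,a,w)
im2,c=look([.489,.3375,.108],2.65,.258);cv2.imwrite("pics/lid2.png",im2)
for b,a in blobs(im2,*OR):
    w=ray(c,b,.108)[0]
    if np.hypot(*(w[:2]-[.489,.3375]))<.07: print("lid",b,a,w)
print(env.get_state()["time"])
cv2.imwrite("pics/m3.png",np.hstack([im[40:440,120:520],im2[40:440,120:520]]))
E
```

```text
rim (array([ 0.5041, -0.0275]), np.float64(0.027051261225523978), np.int64(376)) (array([ 0.5039, -0.027 ]), np.float64(0.028802693652711767), np.int64(300)) collar (array([ 0.5017, -0.0253]), np.float64(0.060157585618323794), np.int64(555)) (array([ 0.5035, -0.026 ]), np.float64(0.04206749697957812), np.int64(406))
or [325.1343 173.3582] 67 [ 0.4526 -0.0047  0.1   ]
or [325.     185.1133] 203 [ 0.4605 -0.0081  0.1   ]
or [313.8321 236.1022] 137 [ 0.4932 -0.0312  0.1   ]
or [338.3925 252.1402] 107 [ 0.5125 -0.0187  0.1   ]
or [325.2414 298.5172] 29 [ 0.5444 -0.0432  0.1   ]
or [325.5  311.68] 50 [ 0.5551 -0.0475  0.1   ]
gr [395.9302 232.6512] 86 [0.5152 0.0281 0.1   ]
gr [255.7738 258.7857] 84 [ 0.4924 -0.0805  0.1   ]
lid [327.4895 178.8042] 143 [0.4449 0.3611 0.108 ]
lid [328. 219.] 117 [0.4718 0.347  0.108 ]
lid [327.9304 269.    ] 115 [0.5072 0.3279 0.108 ]
21.6
```

View pics/m3.png

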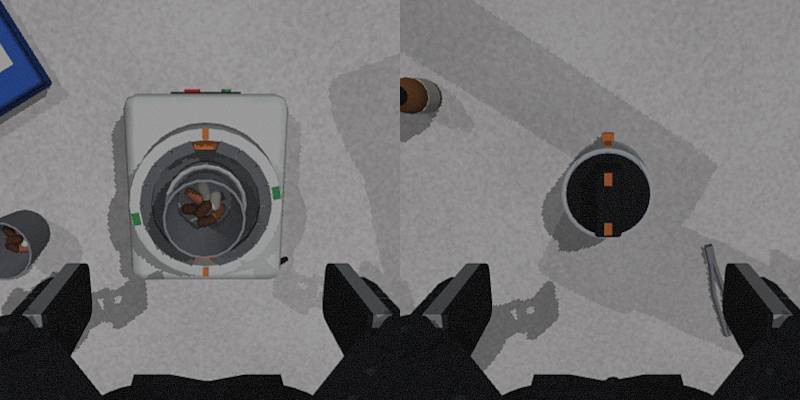

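The cup sits centred in the seat: left picture, rim at crop (205,212), fitted radius 27.05 mm at the seated height. The lid bar runs along tool x with its marks at crop (608,179) and (608,229). Next I'll grip the lid.

```bash
python3 - <<'E'
from h import *
Lc=[.4895,.3375];yl=np.pi-.493;M=[.5039,-.0261];ym=np.pi-.396
env.move_ptp([*Lc,.14],down(yl));env.move_straight([*Lc,.079],vel=.1)
env.move_gripper(0.0,80);s=env.get_state();print(s["gripper_width"],s["finger_force"],s["ft_force"],s["moment"])
env.move_straight([*Lc,.25],vel=.15)
env.move_ptp([*M,.25],down(ym));env.sleep(.3)
s=env.get_state();print(s["ee_pos"],s["gripper_width"],s["finger_force"],s["ft_force"],s["qpos"],s["time"])
c=imaging.get_calibration("wrist");im=imaging.capture("wrist");cv2.imwrite("pics/lidheld.png",im)
for b,a in blobs(im,*OR):
    print(b,a,ray(c,b,s["ee_pos"][2]-.079+.108)[0]-s["ee_pos"])
o=np.hstack([im[:,120:520],imaging.capture("scene")[120:600,180:580][:480] if 0 else cv2.resize(imaging.capture("scene")[120:340,180:380],(400,480))])
cv2.imwrite("pics/m4.png",o)
E
```

```text
0.021145373111196623 78.33033800125122 [ 0.2092 -0.5595  2.5124] [-0.0955  0.0741  0.0126]
[ 0.5041 -0.0254  0.2499] 0.020786654174923643 78.2112443447113 [ 0.3033 -0.5714 -2.8881] [-0.0503  0.2429  0.0564  1.3844  0.      0.3443] 26.4583
[325.9178 156.0137] 73 [-0.0578  0.0239  0.029 ]
[325.8018 168.6256] 227 [-0.0545  0.0225  0.029 ]
[326.7592 191.4222] 623 [-0.0484  0.0203  0.029 ]
[126.95 259.75] 40 [-0.0527 -0.0437  0.029 ]
[134.7143 259.3333] 21 [-0.0519 -0.0414  0.029 ]
[131.9342 267.3816] 76 [-0.05   -0.0435  0.029 ]
[136.     275.9732] 112 [-0.0471 -0.0438  0.029 ]
[326.9382 294.9753] 647 [-0.0187  0.0079  0.029 ]
[326.9527 404.8738] 507 [ 0.0181 -0.0074  0.029 ]
```

View pics/m4.png

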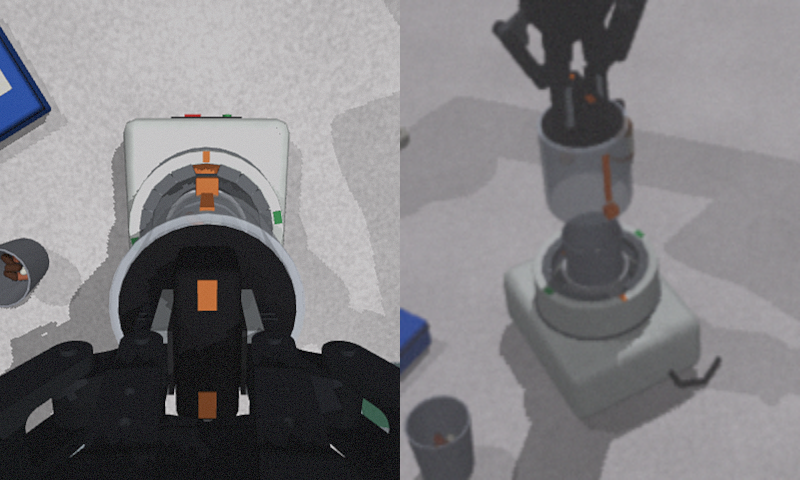

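The lid hangs level in the grip, its marks centred on the TCP to 0.4 mm. The lug and stripe line up with the slot at crop (206,160). I'll lower it with force checks.

```bash
python3 - <<'E'
from h import *
M=[.5042,-.0263];ym=np.pi-.396
env.move_straight([*M,.195],rot=down(ym),vel=.1);env.sleep(.3)
b=env.get_state();b,bm=b["ft_force"].copy(),b["moment"].copy();np.save("b.npy",[b,bm])
print(env.get_state()["ee_pos"])
z=.185
while z>.158:
    env.move_straight([*M,z],vel=.05)
    s=env.get_state();f=s["ft_force"]-b
    print(round(z,4),f,s["moment"]-bm,s["ee_pos"])
    if f[2]>10 or np.hypot(*f[:2])>10: break
    z-=.003
print(env.get_state()["time"])
E
```

```text
[ 0.5046 -0.0263  0.1956]
0.185 [ 0.252  -0.4442 -0.3861] [ 0.0088 -0.0546  0.0274] [ 0.5037 -0.0263  0.1843]
0.182 [ 1.4091 -0.0658  0.1046] [-0.0463  0.0069  0.0246] [ 0.5041 -0.0263  0.1818]
0.179 [ 0.1555 -0.1074  0.4428] [-0.0077 -0.0464 -0.0053] [ 0.504  -0.0263  0.1788]
0.176 [ 0.2116 -0.1368  0.594 ] [-0.0459  0.0408 -0.034 ] [ 0.504  -0.0263  0.1757]
0.173 [-0.0572  0.3315 -0.3066] [ 0.0141  0.0796 -0.012 ] [ 0.504  -0.0263  0.1727]
0.17 [-0.1016  1.0041  0.2256] [-0.0375  0.0344  0.0008] [ 0.504  -0.0263  0.1697]
0.167 [-0.0576  0.0131  1.1702] [-0.0055  0.0223  0.0159] [ 0.504  -0.0263  0.1667]
0.164 [ 0.5304  0.048  -0.4506] [-0.0517  0.046   0.021 ] [ 0.504  -0.0263  0.1637]
0.161 [ 0.4678 -0.2321 -0.1888] [ 0.0012  0.0378 -0.0454] [ 0.504  -0.0263  0.1607]
29.9083
```

```bash
cat >> h.py <<'E'
def rep(tag,b,bm):
    s=env.get_state();v=R.from_quat(s["tool_rot"]).as_matrix()[:,0]
    print(tag,"f",s["ft_force"]-b,"mz %.3f"%(s["moment"]-bm)[2],"yaw %.3f"%np.arctan2(v[1],v[0]),s["ee_pos"],"w %.4f"%s["gripper_width"],"t %.2f"%s["time"]);return s
E
python3 - <<'E'
from h import *
M=[.5042,-.0263];ym=np.pi-.396;b,bm=np.load("b.npy")
for z in(.157,.154,.151,.149,.148):
    env.move_straight([*M,z],vel=.04);s=rep(z,b,bm)
    if s["ft_force"][2]-b[2]>20: break
env.sleep(.2);s=rep("p",b,bm)
for a in np.arange(.08,.33,.08):
    env.move_ptp([*M,z],down(ym-a));s=rep("%.2f"%a,b,bm)
    if abs(s["moment"]-bm)[2]>.8: break
E
```

```text
0.157 f [ 0.7251 -0.0686  2.1025] mz 0.008 yaw 2.746 [ 0.5046 -0.0263  0.1572] w 0.0210 t 30.16
0.154 f [0.9428 0.4074 3.8828] mz -0.047 yaw 2.746 [ 0.5046 -0.0263  0.1543] w 0.0207 t 30.41
0.151 f [-0.0911  0.2125  4.1266] mz -0.020 yaw 2.746 [ 0.5046 -0.0263  0.1512] w 0.0207 t 30.66
0.149 f [1.4802 0.7662 5.0337] mz 0.025 yaw 2.746 [ 0.5045 -0.0263  0.1492] w 0.0206 t 30.91
0.148 f [1.1308 0.2166 7.4019] mz -0.022 yaw 2.746 [ 0.5045 -0.0263  0.1484] w 0.0210 t 31.16
p f [0.301  0.8693 7.7972] mz -0.030 yaw 2.746 [ 0.5046 -0.0263  0.1484] w 0.0207 t 31.36
0.08 f [0.5365 0.16   7.4295] mz 0.090 yaw 2.666 [ 0.5046 -0.0263  0.1484] w 0.0210 t 31.61
0.16 f [2.0661 0.8837 7.0827] mz 0.002 yaw 2.586 [ 0.5046 -0.0263  0.1484] w 0.0212 t 31.86
0.24 f [1.3874 0.1152 6.5326] mz 0.049 yaw 2.506 [ 0.5046 -0.0263  0.1484] w 0.0207 t 32.11
0.32 f [1.6578 0.0088 6.9963] mz 0.082 yaw 2.426 [ 0.5046 -0.0262  0.1484] w 0.0209 t 32.36
```

```bash
python3 - <<'E'
from h import *
M=[.5042,-.0263];ym=np.pi-.396;b,bm=np.load("b.npy");z=.148
for a in np.r_[np.arange(.44,1.33,.12),np.arange(1.36,1.60,.03)]:
    env.move_ptp([*M,z],down(ym-a));env.sleep(.1);s=rep("%.2f"%a,b,bm)
    if abs(s["moment"]-bm)[2]>.7: break
print(s["qpos"])
E
```

```text
0.44 f [ 2.2565 -0.1579  6.8273] mz 0.117 yaw 2.308 [ 0.5047 -0.0262  0.1484] w 0.0210 t 32.71
0.56 f [1.0964 1.4783 7.3221] mz 0.055 yaw 2.188 [ 0.5047 -0.0263  0.1484] w 0.0206 t 33.06
0.68 f [ 1.6359 -0.2425  7.3686] mz 0.089 yaw 2.069 [ 0.5047 -0.0262  0.1484] w 0.0208 t 33.41
0.80 f [1.5876 0.3859 7.3127] mz 0.143 yaw 1.950 [ 0.5047 -0.0262  0.1484] w 0.0209 t 33.76
0.92 f [1.9884 0.6575 7.4851] mz 0.119 yaw 1.831 [ 0.5048 -0.0262  0.1484] w 0.0205 t 34.11
1.04 f [1.712  0.7261 6.4018] mz 0.147 yaw 1.711 [ 0.5047 -0.0263  0.1484] w 0.0207 t 34.46
1.16 f [1.4674 0.7857 7.6077] mz 0.150 yaw 1.591 [ 0.5047 -0.0262  0.1484] w 0.0209 t 34.81
1.28 f [ 0.6053 -0.1099  8.0908] mz 0.171 yaw 1.471 [ 0.5046 -0.0262  0.1484] w 0.0208 t 35.16
1.36 f [1.1298 0.4855 6.921 ] mz 0.144 yaw 1.391 [ 0.5046 -0.0262  0.1484] w 0.0211 t 35.51
1.39 f [0.8357 0.0872 6.7763] mz 0.146 yaw 1.361 [ 0.5046 -0.0262  0.1484] w 0.0207 t 35.86
1.42 f [1.2911 0.0163 6.1098] mz 0.123 yaw 1.331 [ 0.5047 -0.0263  0.1484] w 0.0213 t 36.21
1.45 f [ 2.5865 -0.4657  6.6501] mz 0.737 yaw 1.301 [ 0.5049 -0.0263  0.1484] w 0.0208 t 36.56
[-0.0519  0.3024 -0.1345  1.1324 -0.0003  1.7887]
```

```bash
python3 - <<'E'
from h import *
b,bm=np.load("b.npy");env.sleep(.5);rep("hold",b,bm)
w=imaging.capture("wrist");t=imaging.capture("scene")
cv2.imwrite("pics/m5.png",np.hstack([w[:,120:520],cv2.resize(t[120:420,100:350],(400,480))]))
E
```

```text
hold f [1.5043 0.0503 7.8673] mz 0.732 yaw 1.301 [ 0.5048 -0.0263  0.1484] w 0.0205 t 37.06
```

View pics/m5.png

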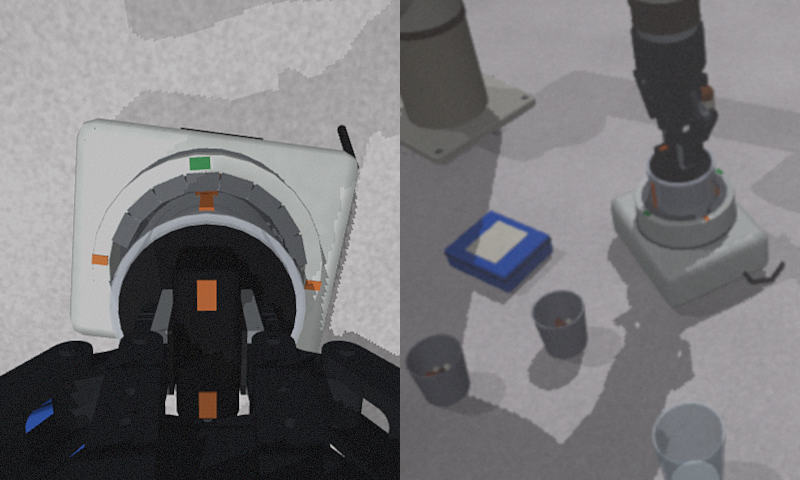

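The lug stripe at crop (206,200) now points at the green mark at (200,163). The lid is seated in the collar, pressed with about 7.5 N and held against the stop with 0.73 Nm. Handing in.

```bash
python3 -c "
from cell import ticket
print(ticket.hand_in())"
```

```text
the job is handed in; nothing more can be done
None
```

The job is handed in at about 37 s: the farthest cup is seated upright in the mill, and the lid is on, pressed down, turned clockwise to its stop and still held there by its bar; no verdict came back.

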